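Index the bottle turntable to the next hole

TASK

Bring the bottle with the orange cap under the capping head: with the fingertips, press the yellow plunger in its blue cup down to unlock the turntable, turn the table by one hole anticlockwise (seen from above, the way the blue arrow points) and no farther, and let the plunger spring back out so that the table is locked there. Do not lift or knock any bottle out of its ring, leave the other things on the bench where they are, and take the hand away at the end.

Things in the scene. Friction and masses are not known exactly. Their poses are not given: they have to be found in the camera images.
- dial (a joint): angle of the round aluminium turntable (the dial, 310 mm across, 12 mm thick, its flat top 64 mm above the bench) about its upright axis, rad; 0 at the start, growing anticlockwise seen from above. It can be locked every 60 degrees (pi/3 rad) by the plunger's pin, with about 0.7 degree of play. Unlocked it turns without stops and stays where it is left (about 0.12 N m of friction).
- plunger (a joint): how far the yellow plunger button is pushed down into its cup, m: 0 = fully out (pin in a hole, dial locked), 0.012 = bottom of its travel. It is sprung upward, 3 N at 0 and 6 N at 0.012. The dial is free only while this is more than 0.0065. Between holes the pin slides under the index ring and keeps the button down at about 0.0065 even when nobody presses; over a hole it springs back out by itself if it is not held down, and locks the dial.
- dial_axis (a point): centre of the dial, on its flat top; z is the upright turning axis, x points from the centre to the plunger's cup and turns with the dial. A dark hub 44 mm across and 12 mm high stands here, and a painted blue arrow on the dial bends anticlockwise, the way to turn.
- cup_rim (a point): centre of the rim (upper edge) of the blue cup that stands on the dial around the plunger button; it turns with the dial, 112 mm from the dial's axis. The cup is a round guard fixed to the dial: inside diameter 56, outside 66, rim 30 mm above the dial's top (94 mm above the bench). Closed fingertips fit inside it to press the button, and can push its wall sideways to turn the dial.
- plunger_top (a point): centre of the top face of the flat yellow plunger button (diameter 53) inside the blue cup; it lies 7 mm below the rim when out, about 13.5 mm below it while the dial is between holes, 19 mm below it when pushed fully down. Straight under cup_rim.
- next_bottle: closed amber glass bottle, diameter 44, height 80, orange cap; it is the next one for the capping head. Stands loose in a white ring on the dial (point nest2) and rides along. Origin at the centre of its underside, z up
- done_bottle_1: closed amber glass bottle, diameter 44, height 80, white cap, already capped; under the capping head at the start. Stands loose in a white ring on the dial (point nest3) and rides along. Origin at the centre of its underside, z up
- done_bottle_2: closed amber glass bottle, diameter 44, height 80, white cap, already capped. Stands loose in a white ring on the dial (point nest4) and rides along. Origin at the centre of its underside, z up
- nest2 (a point): centre, on the dial's top, of the white ring (inner diameter 47, 10 mm high) 120 degrees anticlockwise of the plunger's cup and 105 mm from the axis. Two like rings, 60 and 300 degrees from the cup, are empty
- nest3 (a point): centre, on the dial's top, of the white ring (inner diameter 47, 10 mm high) 180 degrees anticlockwise of the plunger's cup and 105 mm from the axis. Two like rings, 60 and 300 degrees from the cup, are empty
- nest4 (a point): centre, on the dial's top, of the white ring (inner diameter 47, 10 mm high) 240 degrees anticlockwise of the plunger's cup and 105 mm from the axis. Two like rings, 60 and 300 degrees from the cup, are empty
- machine: grey turntable stand, fixed to the bench: origin at the centre of its round foot (300 mm across), under the dial's axis. Opposite the cup's starting place a post 222 mm tall stands 200 mm from the axis and carries the black capping head (36 mm across) over the dial, 94 to 158 mm above the dial's top
- stock_bottle: closed amber glass bottle with black cap, diameter 68, height 170; bystander. Origin at the centre of its underside
- ointment_jar: white jar with green cap, diameter 66, height 65; bystander. Origin at the centre of its underside
- measuring_cup: open green plastic cup, rim diameter 66, height 75; bystander. Origin at the centre of its underside
- mixing_bowl: white ceramic bowl, rim diameter 120, height 50; bystander. Origin at the centre of its underside
- spatula: small spatula lying flat, 170 long; bystander. Origin at its underside
Not all that is in view belongs to the job. What is shaped like the done_bottle_2 but purple is not meant.

How it is judged:
By the outcome, as a careful person would: the job done as asked, in the order asked, and still so for the second after the job is handed in, with the robot touching nothing.
It also fails if it takes over 45 s, if anything falls off the work surface, if the arm or the gripper's body presses on something with over 40 N, if the wrist force passes 120 N, or if a joint passes its speed limit or range.

ROBOT

A 6-joint arm with a two-finger parallel gripper is mounted at the origin on the work surface. World frame = base frame: x ahead of the robot, y to its left, z up, the work surface at z = 0. Lengths are in mm, angles in rad, forces in N, time in s.
With the tool pointing down it reaches from about 275 to 825 mm from the base axis. Payload 5.2 kg.
Tool frame: the origin (TCP) lies on the centre line of the jaws, within the pads' length; the fingertips stand 25 mm ahead of it and the grasp point (between the pads) lies 6 mm ahead of it (robot.nose_length is the distance from the TCP to the fingertips, in mm); z points along the fingers, y is the direction in which the jaws open and shut (so a half turn about z gives the same grasp; the last joint's range is limited). The gripper opens to 93 mm and grips with 3 to 60 N. Pads are 15 mm wide; open, the fingers measure 128 mm over their backs; the gripper's body (75 mm by 188 mm) begins 65 mm behind the grasp point.
Start: joints at [-0.203, 0.259, 1.535, -0, 1.348, -0.203], TCP at [550.005, 0.023, 243.653] pointing down, gripper open.
Joint ranges: [-3.14, 3.14], [-0.91, 2.08], [0.19, 2.58], [-1.22, 4.36], [0.22, 2.71], [-3.12, 3.12]. Speed limits (rad/s): [2.57, 2.57, 3.14, 3.14, 3.14, 3.14].

INTERFACE

Orientations are given as [roll, pitch, yaw] about the fixed x, y, z axes, in that order (R = Rz(yaw) Ry(pitch) Rx(roll)).
In Python, from rig import robot gives the robot as it stands.
- The arm moves only by the tool apply_moves, never from a script. Its argument "rows" is a list of rows, each a list of 7 numbers: the shift along the world's x, y, z in mm, then the turn, a rotation vector about the world's x, y, z in degrees, then the closure in counts, from 0 (fully open) to 255 (shut). A call has 1 to 5 rows; each row shifts and turns the commanded pose from where the row before left it; what a row does not reach is not made up. A row lasts 1/12 s, in which the tool goes at most 41.7 mm and 7.16 degrees, less where a joint would pass 70% of its speed; a pose out of reach is approached as far as the arm can. A call with a gripper value outside its range is refused whole. The fingers move at their own pace and stop on an object; the grip force is fixed at half the most. Time passes only in rows, so rows that do not move let the fingers close. It gives the time, the measured TCP pose, the force and the opening at its end, in the units of the state.
- robot.observe(): the state, without advancing time (a new reading comes with each control period).
- robot.camera(name): name is "scene" or "side" or "wrist"; returns a dict with "img" (480x640x3 uint8, red, green, blue), "fx", "fy", "cx", "cy" (pixels), "R" (3x3) and "t" (3): a world point X has camera coordinates R X + t. Camera axes: x right, y down, z forward; pixel columns grow to the right and rows downward; lengths in mm; the calibration is good to about 2 mm. A picture is of the moment at which its call begins. There is no depth.
- robot.sign_off(): hands the job in, once; it reports no verdict.
Trained networks look in a picture, given as the dict that the camera call returned (one of the last four; its "shot" number tells which), for a name from the list of things; names that differ only in an ending like _2 or _b are one class to them, and where a whole thing is asked for, a point or a joint stands for the part that bears it (a point fixed in the world has none). Each returns a list of dicts, best first, with "confidence" (0 to 1); they miss things now and then, are a little off and sometimes report something else, mostly with a low value. They report only what shows in the picture. A call takes as long as a camera call. They do not tell look-alikes from the thing itself.
- robot.silhouettes(picture, name): "region" (480x640 bool, what is visible of it) and "pixel" ([column, row] in pixels, amid what is visible of it).
The state is a dict: "t": time; "qpos": joint angles; "joint_vel": joint speeds; "joint_torque": joint torques, N m; "ee_pos": TCP position; "tool_rot": TCP orientation; "force": force on the tool from outside, world axes, zero at the start; "moment": the same for the moment, N m; "gripper_width": finger opening in mm.
Only numpy, scipy, OpenCV 4.12 (cv2) and the standard library are available. Lean on these libraries where they do the work, as an engineer would, in place of code of your own. Each camera call takes 0.05 s, during which the arm holds its last target.

## Working session

There is one attempt and no reset: what is moved stays moved. The work goes in short steps, Python scripts to look and compute and a tool call to move; the robot and the scene stay as the last step left them, time stands still between calls to the robot, and variables do not carry over. Pictures are saved under pics/ and viewed, and the job is handed in when it is done.

Besides the shell and the picture viewer there is one more tool, called after ">>>" as a command line: name --pt "numbers of a row" for each row, then --argument value for the rest. apply_moves: Moves the arm, as the interface text tells. Its arguments: {"type":"object","properties":{"rows":{"type":"array"}},"required":["rows"]}

```bash
mkdir -p pics
cat > h.py <<'E'
import numpy as np,cv2
from rig import robot
def save(p,n): cv2.imwrite('pics/'+n+'.png',p['img'][:,:,::-1])
def ray(p,u,v):
    d=p['R'].T@np.array([(u-p['cx'])/p['fx'],(v-p['cy'])/p['fy'],1.]); o=-p['R'].T@p['t']; return o,d
def atz(p,u,v,z):
    o,d=ray(p,u,v); return o+d*(z-o[2])/d[2]
def proj(p,X):
    c=np.array(p['R'])@np.array(X,float)+p['t']; return np.array([p['fx']*c[0]/c[2]+p['cx'],p['fy']*c[1]/c[2]+p['cy']])
E
python3 - <<'E'
from h import *
for n in ['scene','side']:
    p=robot.camera(n); save(p,n+'0')
    for k,z in [('cup_rim',90),('plunger_top',87),('next_bottle',104),('dial_axis',64)]:
        for r in robot.silhouettes(p,k)[:3]:
            print(n,k,round(r['confidence'],2),np.round(r['pixel']),r['region'].sum(),np.round(atz(p,*r['pixel'],z)))
print(robot.observe())
E
```

```text
scene cup_rim 0.87 [350. 271.] 7549 [693. -26.  90.]
scene plunger_top 0.63 [364. 225.] 195 [566.  96.  87.]
scene next_bottle 0.45 [284. 233.] 66 [525. -86. 104.]
scene dial_axis 0.78 [351. 275.] 8017 [676. -11.  64.]
side cup_rim 0.81 [291. 248.] 7930 [615.  58.  90.]
side cup_rim 0.62 [322. 209.] 479 [ 584. -114.   90.]
side plunger_top 0.54 [304. 256.] 263 [583.  76.  87.]
side next_bottle 0.72 [319. 209.] 474 [586. -90. 104.]
side next_bottle 0.46 [325. 175.] 302 [ 609. -269.  104.]
side dial_axis 0.65 [288. 247.] 7738 [632.  22.  64.]
{'t': 0.5, 'qpos': array([-2.02809905e-01,  2.58623536e-01,  1.53501836e+00, -3.55836519e-05,
        1.34800413e+00, -2.02802629e-01]), 'joint_vel': array([-0.00049312, -0.0028925 , -0.00144771, -0.00089713,  0.00130561,
       -0.00125382]), 'joint_torque': array([-1.55175756e-03, -4.36815083e+01, -2.84070826e+01,  7.18420325e-02,
        3.23177758e-02, -3.33830269e-05]), 'ee_pos': array([5.49992524e+02, 7.45440485e-03, 2.43632679e+02]), 'tool_rot': array([-3.14153339e+00,  2.32435895e-05,  1.57079691e+00]), 'force': array([ 0.49132037,  1.60858982, -0.2283075 ]), 'moment': array([-0.0013623 ,  0.02098325, -0.01853603]), 'gripper_width': 93.06359670303989}
```

View pics/scene0.png

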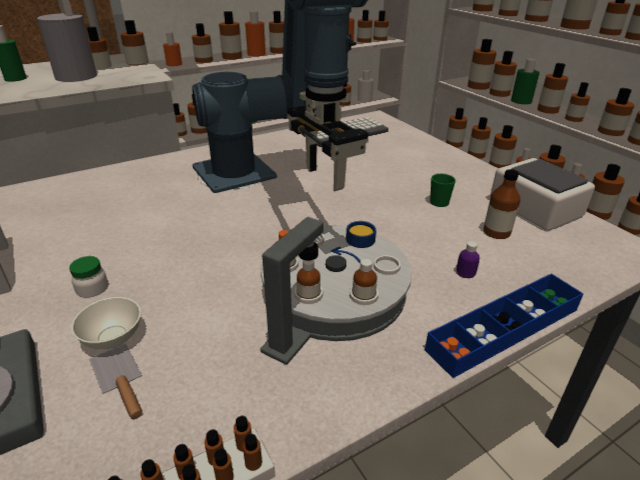

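View pics/side0.png

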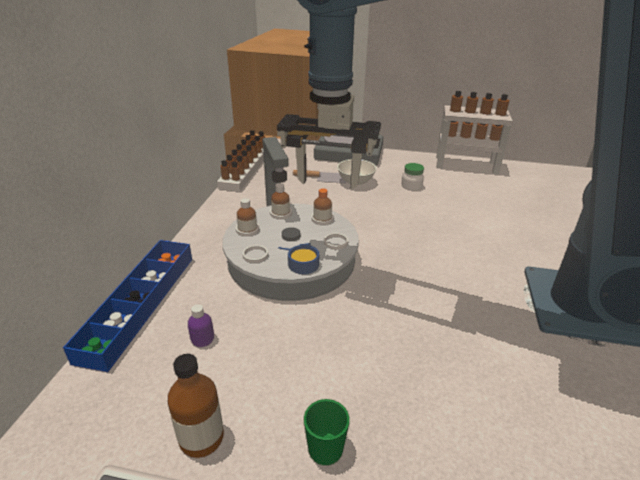

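The dial shows up in both pictures. The cup is near scene (361,234) and side (304,259), and the hub is near scene (336,263) and side (291,233). Next I'll measure both by colour.

Run:
```python
from h import *
from scipy.optimize import least_squares
P={}
for n,bb,hb in [('scene',(335,215,385,255),(322,252,350,275)),('side',(280,240,325,275),(278,226,303,241))]:
    p=robot.camera(n); 
    hsv=cv2.cvtColor(p['img'],cv2.COLOR_RGB2HSV)
    def cen(m,b):
        x0,y0,x1,y1=b; s=np.zeros(m.shape,bool); s[y0:y1,x0:x1]=1; v,u=np.nonzero(m&s); return u.mean(),v.mean(),len(u),u.min(),u.max(),v.min(),v.max()
    y=cen((hsv[...,0]>12)&(hsv[...,0]<35)&(hsv[...,1]>150)&(hsv[...,2]>90),bb)
    bl=cen((hsv[...,0]>105)&(hsv[...,0]<130)&(hsv[...,1]>120),bb)
    h=cen(hsv[...,2]<70,hb)
    print(n,'yellow',np.round(y),atz(p,y[0],y[1],87).round(1),'blue',np.round(bl),'hub',np.round(h),atz(p,h[0],h[1],71).round(1))
    P[n]=p
    x0,y0,x1,y1=230 if n=='scene' else 210,200 if n=='scene' else 160,430 if n=='scene' else 370,370 if n=='scene' else 310
    cv2.imwrite(f'pics/{n}_z.png',cv2.resize(p['img'][y0:y1,x0:x1,::-1],None,fx=4,fy=3.5,interpolation=cv2.INTER_CUBIC)[:600])
```

```text
scene yellow [361. 230. 190. 349. 372. 225. 235.] [577.9  78.5  87. ] blue [359. 238. 437. 335. 375. 222. 254.] hub [336. 263. 271. 326. 345. 252. 271.] [636.2 -23.3  71. ]<stdin>:8: RuntimeWarning: Mean of empty slice.
  ret = ret.dtype.type(ret / rcount)
Traceback (most recent call last):
ValueError: zero-size array to reduction operation minimum which has no identity
```

View pics/scene_z.png

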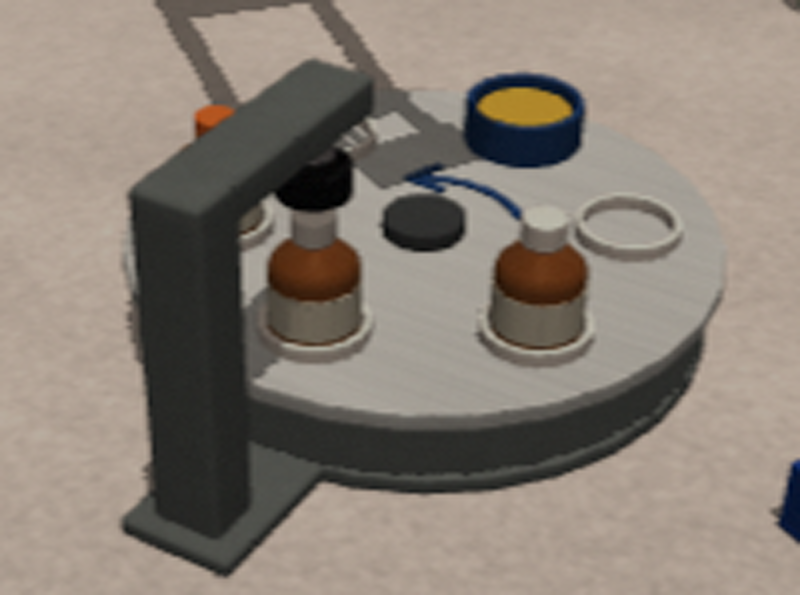

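Run:
```python
from h import *
p=robot.camera('wrist'); save(p,'w0'); print(-p['R'].T@p['t'],p['R'].round(2))
p=robot.camera('side'); cv2.imwrite('pics/side_z.png',cv2.resize(p['img'][160:310,210:370,::-1],None,fx=4,fy=4,interpolation=cv2.INTER_CUBIC))
```

```text
[550.61060009  68.58554893 385.26918448] [[ 1.   -0.    0.  ]
 [-0.   -0.97  0.24]
 [ 0.   -0.24 -0.97]]
```

View pics/w0.png

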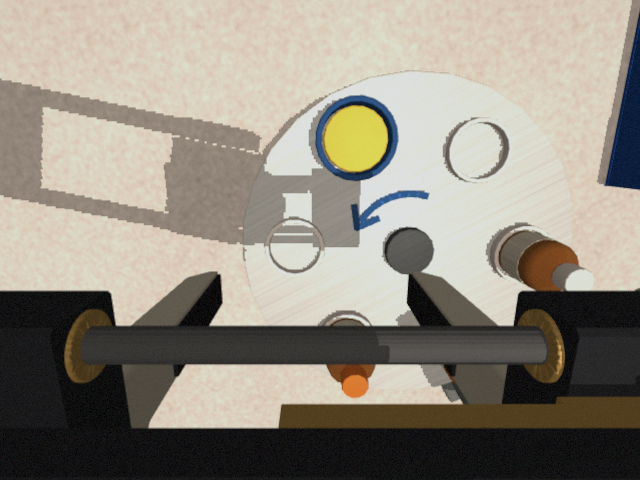

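View pics/side_z.png

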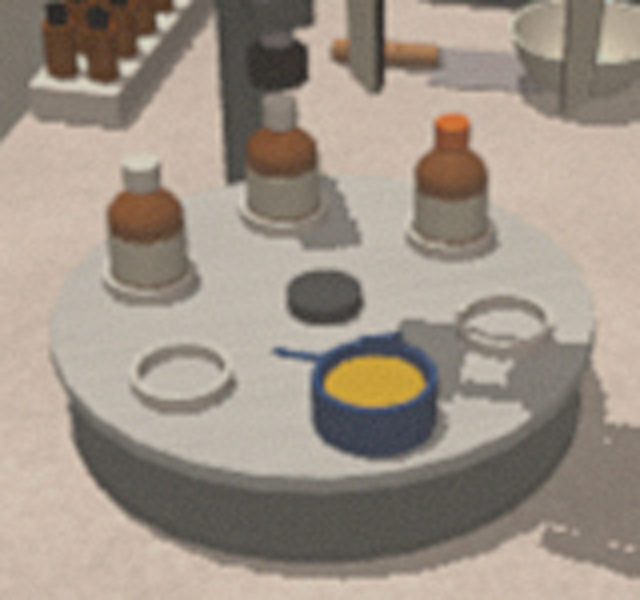

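In the wrist view the cup is at (357,138), the hub at (409,250), and the orange cap at (355,385).

```bash
cat >> h.py <<'E'
def yel(p,z):
    hsv=cv2.cvtColor(p['img'],cv2.COLOR_RGB2HSV)
    m=((hsv[...,0]>20)&(hsv[...,0]<35)&(hsv[...,1]>130)&(hsv[...,2]>110)).astype(np.uint8)
    n,l,s,c=cv2.connectedComponentsWithStats(m); i=1+s[1:,4].argmax(); return s[i],atz(p,*c[i],z)
def hub(p,box,z=76):
    g=p['img'].max(2); x0,y0,x1,y1=box
    m=((g<125)).astype(np.uint8)[y0:y1,x0:x1]
    n,l,s,c=cv2.connectedComponentsWithStats(m); i=1+s[1:,4].argmax(); return s[i],c[i]+[x0,y0],atz(p,c[i][0]+x0,c[i][1]+y0,z)
def rim(p,box,z=94):
    hsv=cv2.cvtColor(p['img'],cv2.COLOR_RGB2HSV); x0,y0,x1,y1=box
    m=((hsv[...,0]>95)&(hsv[...,0]<130)&(hsv[...,1]>110)).astype(np.uint8)[y0:y1,x0:x1]
    cs,_=cv2.findContours(m,cv2.RETR_EXTERNAL,cv2.CHAIN_APPROX_NONE); c=max(cs,key=cv2.contourArea)
    e=cv2.fitEllipse(c); return e,atz(p,e[0][0]+x0,e[0][1]+y0,z)
E
python3 - <<'E'
from h import *
p=robot.camera('wrist')
print(yel(p,87)); print(hub(p,(375,220,445,276))); print(rim(p,(305,85,410,188)))
c=rim(p,(305,85,410,188))[1]; h=hub(p,(375,220,445,276))[2]; d=(c-h)[:2]; print(np.linalg.norm(d),np.degrees(np.arctan2(d[1],d[0])))
for r in robot.silhouettes(p,'next_bottle'): print(r['confidence'],r['pixel'])
E
```

```text
(array([ 323,  105,   65,   67, 3386], dtype=int32), array([584.25418573,  77.45279967,  87.        ]))
(array([   9,    7,   50,   49, 1879], dtype=int32), array([408.44012773, 250.96221394]), array([636.33885992, -20.57923004,  76.        ]))
(((51.16999435424805, 52.5966796875), (80.10710906982422, 83.90264129638672), 19.535266876220703), array([584.04444064,  77.76356022,  94.        ]))
111.38227275055988 118.00210299214218
0.77 [352.3, 373.6]
0.29 [395.2, 204.7]
```

>>> apply_moves --pt "11 26 0 0 0 0 255" --pt "11 26 0 0 0 0 255" --pt "12 25.5 -20 0 0 0 255" --pt "0 0 -30 0 0 0 255" --pt "0 0 -30 0 0 0 255"

```text
t: 1.22
ee_pos: [585.3, 79.1, 163.7]
tool_rot: [3.138, -0.0, 1.573]
force: [-0.5, -0.7, -0.1]
gripper_width: 64.6
```

>>> apply_moves --pt "0 0 -18 0 0 0 255" --pt "0 0 0 0 0 0 255" --pt "0 0 0 0 0 0 255" --pt "0 0 0 0 0 0 255"

```text
t: 1.55
ee_pos: [585.0, 77.4, 147.0]
tool_rot: [3.14, 0.0, 1.571]
force: [1.0, -0.5, 0.1]
gripper_width: 37.5
```

Run:
```python
from h import *
p=robot.camera('wrist'); save(p,'w1')
p=robot.camera('side'); cv2.imwrite('pics/s1.png',cv2.resize(p['img'][110:310,190:390,::-1],None,fx=3,fy=3,interpolation=cv2.INTER_CUBIC))
o=robot.observe(); print(o['t'],o['ee_pos'],o['force'],o['gripper_width'])
```

```text
1.65 [585.27806105  77.29730258 147.63787086] [0.03012347 0.47139915 0.96973706] 29.33402856836753
```

View pics/w1.png

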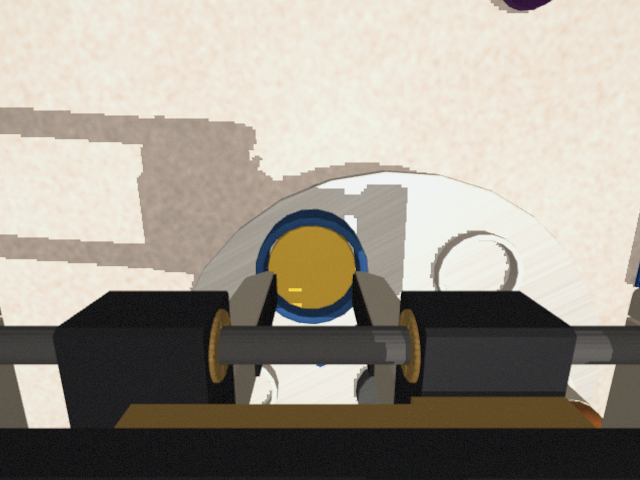

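View pics/s1.png

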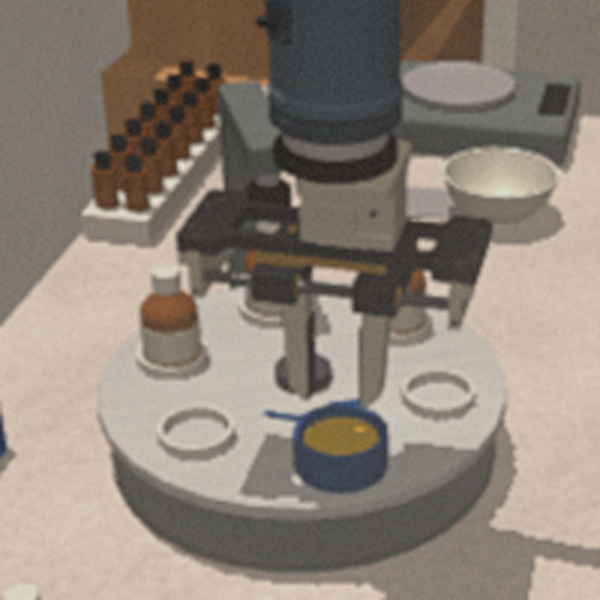

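The fingers are still closing. I'll wait, check the alignment, then go down.

>>> apply_moves --pt "0 0 -6 0 0 0 255" --pt "0 0 0 0 0 0 255" --pt "0 0 0 0 0 0 255" --pt "0 0 0 0 0 0 255" --pt "0 0 0 0 0 0 255"

```text
t: 2.07
ee_pos: [584.1, 77.5, 139.8]
tool_rot: [3.141, 0.0, 1.571]
force: [-0.3, 0.4, -0.3]
gripper_width: 0.7
```

Run:
```python
from h import *
p=robot.camera('wrist'); save(p,'w2'); print(yel(p,87),rim(p,(240,190,390,300)))
o=robot.observe();e=o['ee_pos']; print(o['t'],e,o['force'],o['gripper_width']); print(proj(p,[e[0],e[1],e[2]-25]))
for z in(94,): print(proj(p,[584,77.5,z]))
p=robot.camera('side'); cv2.imwrite('pics/s2.png',cv2.resize(p['img'][180:310,220:380,::-1],None,fx=4,fy=4,interpolation=cv2.INTER_CUBIC))
p=robot.camera('scene'); cv2.imwrite('pics/c2.png',cv2.resize(p['img'][150:310,250:430,::-1],None,fx=3.5,fy=3.5,interpolation=cv2.INTER_CUBIC))
```

```text
(array([ 269,  229,   90,   85, 3648], dtype=int32), array([584.11886406,  86.31990391,  87.        ])) (((72.98851013183594, 79.81059265136719), (105.41423797607422, 106.29276275634766), 175.38137817382812), array([584.18812904,  81.11934474,  94.        ]))
2.1167 [584.06625099  77.5228537  139.81845979] [ 0.06693474 -0.44190738 -1.16842926] 0.4603259336156578
[312.66748047 290.20977045]
[312.65967752 275.94714869]
```

View pics/w2.png

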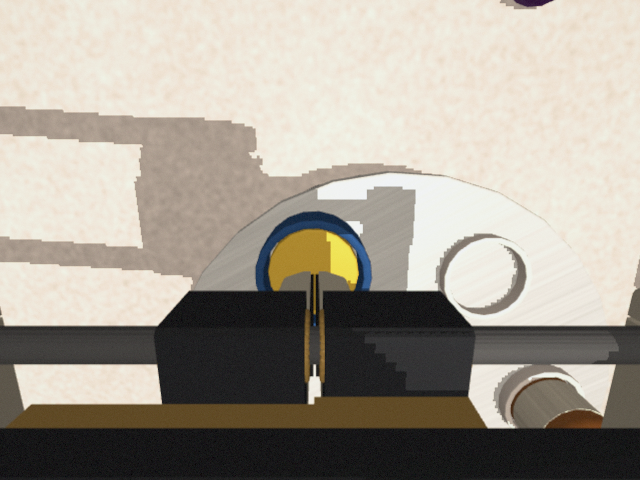

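View pics/s2.png

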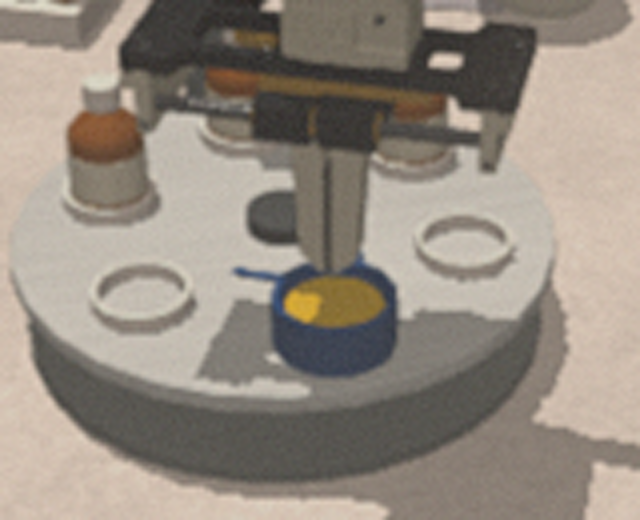

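View pics/c2.png

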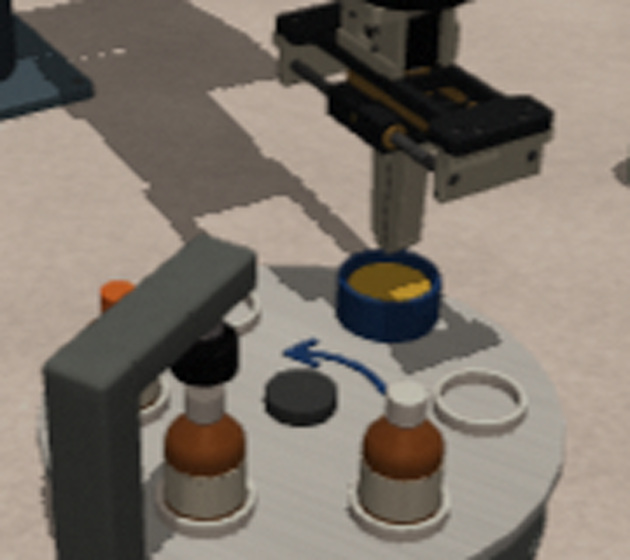

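The closed fingers are centred over the cup, so I'll go in.

>>> apply_moves --pt "0 0 -12 0 0 0 255" --pt "0 0 -12 0 0 0 255" --pt "0 0 -2 0 0 0 255" --pt "0 0 -2 0 0 0 255" --pt "0 0 0 0 0 0 255"

```text
t: 2.63
ee_pos: [583.7, 77.6, 111.7]
tool_rot: [-3.141, -0.0, 1.571]
force: [-1.0, 0.6, 2.3]
gripper_width: 0.7
```

>>> apply_moves --pt "0 0 -3 0 0 0 255" --pt "0 0 -3 0 0 0 255" --pt "0 0 -2 0 0 0 255" --pt "0 0 -2 0 0 0 255" --pt "0 0 0 0 0 0 255"

```text
t: 3.05
ee_pos: [584.5, 77.6, 101.8]
tool_rot: [3.141, -0.0, 1.571]
force: [-1.1, 0.9, 4.2]
gripper_width: 0.3
```

>>> apply_moves --pt "-4 -2.2 0 0 0 0 255" --pt "-4 -2.5 0 0 0 0 255" --pt "-4 -3 0 0 0 0 255" --pt "-4 -3 0 0 0 0 255" --pt "-4 -3 0 0 0 0 255"

```text
t: 3.47
ee_pos: [563.8, 63.2, 101.9]
tool_rot: [3.141, 0.0, 1.571]
force: [2.1, -0.5, 4.8]
gripper_width: 0.4
```

>>> apply_moves --pt "-4 -3.5 0 0 0 0 255" --pt "-3.5 -3.5 0 0 0 0 255" --pt "-3.5 -3.5 0 0 0 0 255" --pt "0 0 0 0 0 0 255"

```text
t: 3.8
ee_pos: [552.0, 52.3, 101.6]
tool_rot: [-3.14, 0.001, 1.57]
force: [-0.9, -1.8, 3.7]
gripper_width: 0.5
```

Run:
```python
from h import *
p=robot.camera('wrist'); save(p,'w3')
o=robot.observe();e=o['ee_pos']; print(o['t'],e,o['force'],o['gripper_width'])
p=robot.camera('side'); cv2.imwrite('pics/s3.png',cv2.resize(p['img'][150:310,210:370,::-1],None,fx=3.5,fy=3.5,interpolation=cv2.INTER_CUBIC))
```

```text
3.85 [552.23781725  52.51919451 101.56822592] [ 0.29965293 -2.06518338  4.13424035] 0.40325299262283587
```

View pics/w3.png

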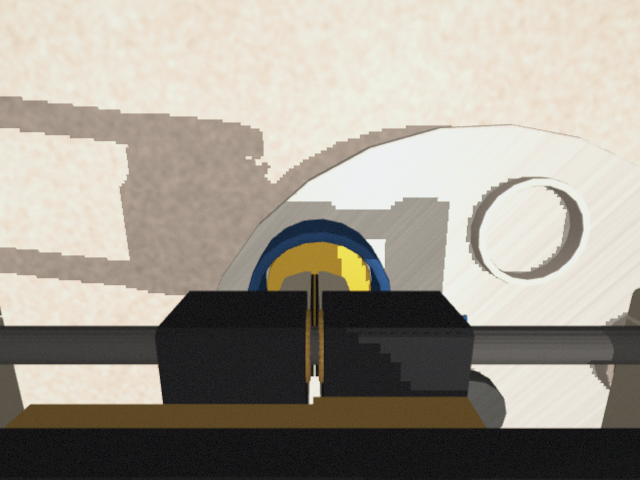

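View pics/s3.png

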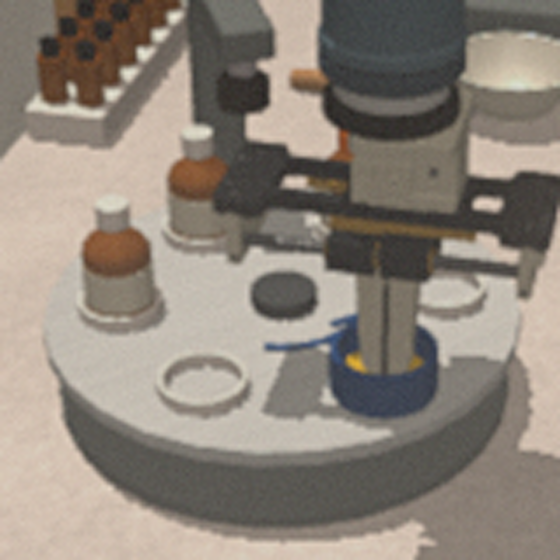

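The dial has turned about 15°, so the pin is now under the index ring. I'll raise the tips to z≈88.5, still 5 mm inside the rim, and push on the wall only. That way the plunger can spring out at the next hole.

>>> apply_moves --pt "0 0 6 0 0 0 255" --pt "0 0 6 0 0 0 255" --pt "-3 -3.5 0 0 0 0 255" --pt "-3 -4 0 0 0 0 255" --pt "-3 -4 0 0 0 0 255"

```text
t: 4.32
ee_pos: [543.3, 41.8, 113.3]
tool_rot: [-3.141, -0.0, 1.571]
force: [3.8, 4.2, 0.6]
gripper_width: 0.1
```

>>> apply_moves --pt "-3 -4 0 0 0 0 255" --pt "-2.5 -4 0 0 0 0 255" --pt "-2.5 -4.2 0 0 0 0 255" --pt "-2 -4.2 0 0 0 0 255" --pt "-2 -4.2 0 0 0 0 255"

```text
t: 4.73
ee_pos: [532.8, 20.6, 114.1]
tool_rot: [3.139, 0.0, 1.571]
force: [4.0, 0.7, 0.7]
gripper_width: 0.4
```

Run:
```python
from h import *
p=robot.camera('wrist'); save(p,'w4')
o=robot.observe();e=o['ee_pos']; print(o['t'],e,o['force'],o['gripper_width'])
p=robot.camera('side'); cv2.imwrite('pics/s4.png',cv2.resize(p['img'][150:310,210:370,::-1],None,fx=3.5,fy=3.5,interpolation=cv2.INTER_CUBIC))
```

```text
4.7833 [532.14823664  19.88097559 113.9977835 ] [ 2.47848634 -0.59943375  1.21893327] 0.6838278642813853
```

View pics/w4.png

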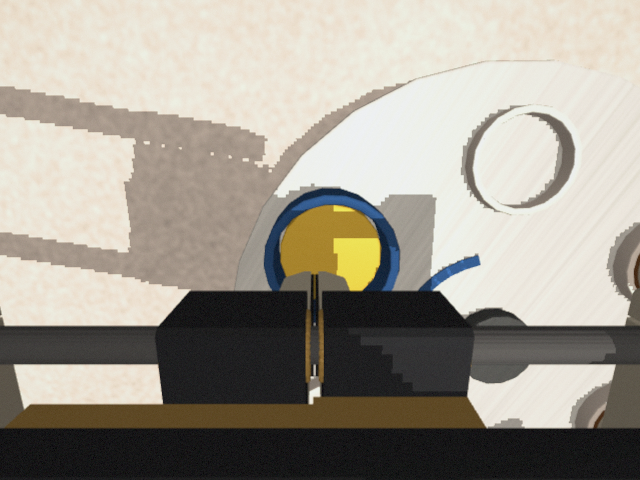

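View pics/s4.png

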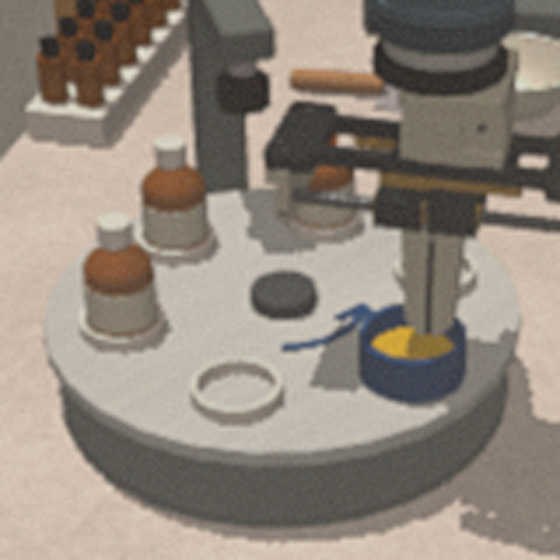

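```bash
cat >> h.py <<'E'
def cupang(p,ax=(636,-20.8),guess=None):
    # fit cup centre on the known circle (r 112) to visible blue outer outline
    from scipy.optimize import minimize_scalar
    hsv=cv2.cvtColor(p['img'],cv2.COLOR_RGB2HSV)
    m=((hsv[...,0]>95)&(hsv[...,0]<130)&(hsv[...,1]>110)).astype(np.uint8)
    y=((hsv[...,0]>20)&(hsv[...,0]<35)&(hsv[...,1]>130)&(hsv[...,2]>90)).astype(np.uint8)
    m[289:]=0
    n,l,s,c=cv2.connectedComponentsWithStats(m); i=1+s[1:,4].argmax()
    v,u=np.nonzero(l==i); pts=[]
    for col in range(u.min(),u.max()+1):
        vv=v[u==col]
        if len(vv): pts.append((col,vv.min()))
    W=np.array([atz(p,a,b,94)[:2] for a,b in pts])
    from scipy.optimize import least_squares
    f=lambda c:np.hypot(*(W-c).T)-33
    r=least_squares(f,W.mean(0)-[0,10],loss='soft_l1')
    c=r.x; d=c-np.array(ax); return c.round(1),np.hypot(*d).round(1),np.degrees(np.arctan2(d[1],d[0])).round(2),np.abs(f(c)).mean().round(2)
E
python3 - <<'E'
from h import *
p=robot.camera('wrist'); print(cupang(p)); o=robot.observe();print(o['t'],o['ee_pos'],o['force'])
E
```

```text
(array([540.3,  36.9]), np.float64(111.8), np.float64(148.91), np.float64(0.72))
4.8833 [531.84661824  20.54979126 113.82733735] [ 2.64533432 -0.59467136  1.02250158]
```

The dial has turned 31° and the fingertips lead by about 10°. I'll continue along the arc, more slowly near the hole.

>>> apply_moves --pt "-1.7 -4.2 0 0 0 0 255" --pt "-1.5 -4.2 0 0 0 0 255" --pt "-1.2 -4.3 0 0 0 0 255" --pt "-1 -4.3 0 0 0 0 255" --pt "-0.8 -4.3 0 0 0 0 255"

```text
t: 5.3
ee_pos: [526.7, -0.3, 114.0]
tool_rot: [3.139, -0.0, 1.571]
force: [6.2, 2.2, 1.8]
gripper_width: 0.8
```

>>> apply_moves --pt "-0.6 -4 0 0 0 0 255" --pt "-0.4 -4 0 0 0 0 255" --pt "-0.2 -4 0 0 0 0 255" --pt "0 -4 0 0 0 0 255" --pt "0 0 0 0 0 0 255"

```text
t: 5.72
ee_pos: [524.9, -16.7, 113.8]
tool_rot: [3.141, 0.0, 1.57]
force: [3.4, 1.2, 1.5]
gripper_width: 0.2
```

Run:
```python
from h import *
p=robot.camera('wrist'); save(p,'w5'); print(cupang(p)); o=robot.observe();print(o['t'],o['ee_pos'],o['force'])
```

```text
(array([527.7,   2.8]), np.float64(110.8), np.float64(167.68), np.float64(0.74))
5.7667 [524.57641627 -16.3940139  113.73963509] [3.4373407  1.79745859 2.59442821]
```

View pics/w5.png

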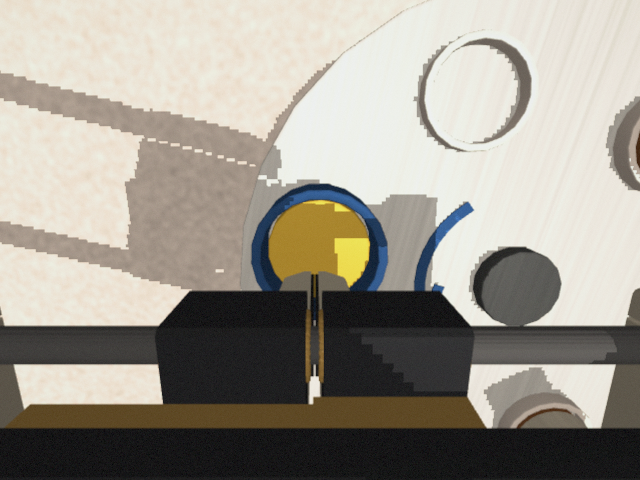

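It has turned about 50°, with about 20 mm of arc left. I'll go slower.

>>> apply_moves --pt "0 -2.5 0 0 0 0 255" --pt "0 -2.5 0 0 0 0 255" --pt "0 -2.5 0 0 0 0 255" --pt "0 -2.5 0 0 0 0 255" --pt "0.2 -2 0 0 0 0 255"

```text
t: 6.18
ee_pos: [525.0, -28.1, 113.7]
tool_rot: [3.141, -0.0, 1.571]
force: [3.8, 3.8, 2.3]
gripper_width: 0.6
```

>>> apply_moves --pt "0.2 -1 0 0 0 0 255" --pt "0.2 -1 0 0 0 0 255" --pt "0.2 -1 0 0 0 0 255" --pt "0 0 0 0 0 0 255"

```text
t: 6.52
ee_pos: [525.0, -31.2, 113.5]
tool_rot: [-3.141, -0.0, 1.571]
force: [1.7, 0.9, 2.7]
gripper_width: 0.8
```

Run:
```python
from h import *
p=robot.camera('wrist'); save(p,'w6'); print(cupang(p)); o=robot.observe();print(o['t'],o['ee_pos'],o['force'])
```

```text
(array([525.8, -11.3]), np.float64(110.6), np.float64(175.08), np.float64(0.72))
6.5667 [524.98324094 -31.13673463 113.47271461] [2.49728572 1.98241135 2.49836064]
```

>>> apply_moves --pt "0.2 -1 0 0 0 0 255" --pt "0.2 -1 0 0 0 0 255" --pt "0.2 -1 0 0 0 0 255" --pt "0.2 -1 0 0 0 0 255" --pt "0 0 0 0 0 0 255"

```text
t: 6.98
ee_pos: [525.8, -35.3, 113.4]
tool_rot: [-3.14, 0.0, 1.571]
force: [1.1, 1.5, 0.8]
gripper_width: 0.6
```

>>> apply_moves --pt "0.2 -0.8 0 0 0 0 255" --pt "0.2 -0.8 0 0 0 0 255" --pt "0 0 0 0 0 0 255"

```text
t: 7.23
ee_pos: [526.1, -37.0, 113.4]
tool_rot: [-3.14, 0.0, 1.571]
force: [-0.3, 0.3, -0.3]
gripper_width: 0.3
```

Run:
```python
from h import *
p=robot.camera('wrist'); save(p,'w7'); print(cupang(p)); o=robot.observe();print(o['t'],o['ee_pos'],o['force'])
```

```text
(array([525.7, -17.8]), np.float64(110.4), np.float64(178.44), np.float64(0.75))
7.2833 [526.13962154 -36.96712217 113.37168578] [0.06765424 0.77182901 1.39043381]
```

View pics/w7.png

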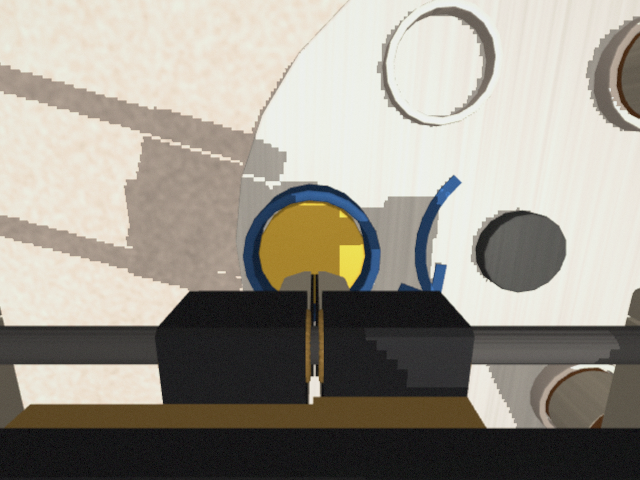

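The cup is at about 178.4°, which is roughly 60° turned. I'll nudge it 1.6 mm more to see whether it is locked.

>>> apply_moves --pt "0.2 -0.8 0 0 0 0 255" --pt "0 0 0 0 0 0 255" --pt "0.2 -0.8 0 0 0 0 255" --pt "0 0 0 0 0 0 255"

```text
t: 7.62
ee_pos: [526.6, -38.2, 113.5]
tool_rot: [-3.141, -0.0, 1.571]
force: [-1.0, 1.3, 0.9]
gripper_width: 0.8
```

Run:
```python
from h import *
p=robot.camera('wrist'); save(p,'w8'); print(cupang(p)); o=robot.observe();print(o['t'],o['ee_pos'],o['force'])
p=robot.camera('side'); cv2.imwrite('pics/s8.png',cv2.resize(p['img'][150:310,210:370,::-1],None,fx=3.5,fy=3.5,interpolation=cv2.INTER_CUBIC))
```

```text
(array([525.7, -19. ]), np.float64(110.3), np.float64(179.06), np.float64(0.77))
7.6667 [526.63828685 -38.22840394 113.46436893] [-1.2251749   1.74679479  0.9587834 ]
```

View pics/s8.png

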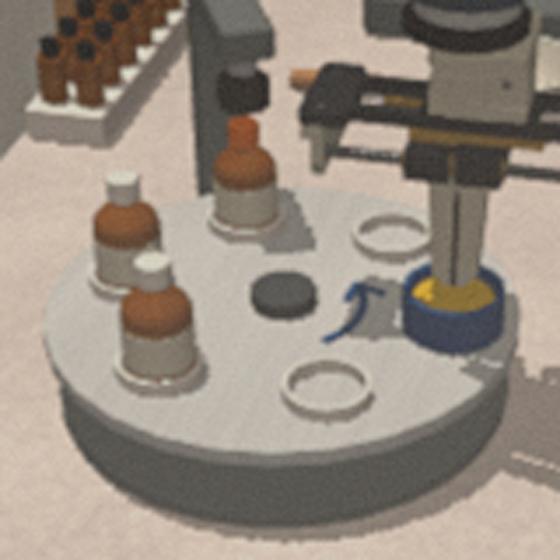

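```bash
cat >> h.py <<'E'
def yfit(p,z=87):
    from scipy.optimize import least_squares
    hsv=cv2.cvtColor(p['img'],cv2.COLOR_RGB2HSV)
    m=((hsv[...,0]>15)&(hsv[...,0]<38)&(hsv[...,1]>120)&(hsv[...,2]>60)).astype(np.uint8); m[287:]=0; m[:150]=0
    n,l,s,c=cv2.connectedComponentsWithStats(m); i=1+s[1:,4].argmax(); l=l==i
    pts=[]
    for r in range(s[i][1],287):
        u=np.nonzero(l[r])[0]
        if len(u): pts+=[(u.min()-.5,r),(u.max()+.5,r)]
    W=np.array([atz(p,a,b,z)[:2] for a,b in pts])
    f=lambda c:np.hypot(*(W-c[:2]).T)-c[2]
    r=least_squares(f,[*W.mean(0),26],loss='soft_l1'); return r.x.round(2),np.abs(f(r.x)).mean().round(2)
E
python3 - <<'E'
from h import *
p=robot.camera('wrist'); P=dict(p)
for n in ['w1','w2','w3','w4','w5','w6','w7','w8']:
    # camera is fixed to hand: shift t per picture by TCP
    q=dict(P); q['img']=cv2.imread(f'pics/{n}.png')[:,:,::-1].copy()
    e={'w1':[585.3,77.3,147.6],'w2':[584.07,77.52,139.82],'w3':[552.24,52.5,101.57],'w4':[532.1,19.9,114],'w5':[524.6,-16.4,113.74],'w6':[524.98,-31.14,113.47],'w7':[526.14,-36.97,113.37],'w8':[526.64,-38.23,113.46]}[n]
    C=-P['R'].T@P['t']; C=C+np.array(e)-robot.observe()['ee_pos']; q['t']=-P['R']@C
    print(n,yfit(q),cupang(q))
E
```

```text
w1 (array([584.6 ,  78.15,  25.66]), np.float64(0.57)) (array([584.4,  79.5]), np.float64(112.8), np.float64(117.22), np.float64(0.85))
w2 (array([584.06,  77.5 ,  26.11]), np.float64(0.19)) (array([584.1,  79.9]), np.float64(113.3), np.float64(117.27), np.float64(0.88))
w3 (array([554.94,  56.35,  24.99]), np.float64(0.4)) (array([554.7,  57.9]), np.float64(113.2), np.float64(135.92), np.float64(1.01))
w4 (array([540.78,  38.68,  24.9 ]), np.float64(0.72)) (array([540.2,  37.4]), np.float64(112.1), np.float64(148.71), np.float64(0.73))
w5 (array([527.53,   4.58,  24.99]), np.float64(0.36)) (array([527.4,   3.1]), np.float64(111.2), np.float64(167.59), np.float64(0.74))
w6 (array([525.85,  -9.89,  25.06]), np.float64(0.33)) (array([525.8, -11.3]), np.float64(110.7), np.float64(175.09), np.float64(0.72))
w7 (array([525.54, -18.12,  26.11]), np.float64(0.21)) (array([525.6, -17.8]), np.float64(110.4), np.float64(178.42), np.float64(0.75))
w8 (array([525.54, -19.34,  26.09]), np.float64(0.22)) (array([525.7, -19. ]), np.float64(110.3), np.float64(179.07), np.float64(0.77))
```

The button's apparent radius is 26.1 mm now, as it was when fully out, against 25.0 between holes. So the plunger has sprung out, and the last nudge only took up the play. I'll back off the wall and rise.

>>> apply_moves --pt "0 4 0 0 0 0 255" --pt "0 4 0.5 0 0 0 255" --pt "0 3 3 0 0 0 255" --pt "0 0 15 0 0 0 255" --pt "0 0 30 0 0 0 255"

```text
t: 8.18
ee_pos: [524.9, -26.3, 159.9]
tool_rot: [-3.135, -0.002, 1.571]
force: [0.3, -0.4, 0.2]
gripper_width: 0.7
```

>>> apply_moves --pt "0 0 35 0 0 0 255" --pt "0 0 35 0 0 0 255" --pt "-10 -20 20 0 0 0 255" --pt "-10 -20 0 0 0 0 255" --pt "-10 -20 0 0 0 0 255"

```text
t: 8.6
ee_pos: [497.9, -87.7, 254.7]
tool_rot: [3.137, 0.002, 1.573]
force: [0.6, 0.4, -0.6]
gripper_width: 0.9
```

>>> apply_moves --pt "0 -20 0 0 0 0 255" --pt "0 -20 0 0 0 0 255" --pt "0 0 0 0 0 0 255" --pt "0 0 0 0 0 0 255"

```text
t: 8.93
ee_pos: [497.1, -127.7, 252.4]
tool_rot: [3.141, -0.0, 1.569]
force: [-0.0, 0.9, -0.4]
gripper_width: 0.4
```

Run:
```python
from h import *
p=robot.camera('wrist'); save(p,'w9'); o=robot.observe();print(o['t'],o['ee_pos'],o['force'])
print(yel(p,87))
p=robot.camera('side'); save(p,'s9')
p=robot.camera('scene'); save(p,'c9')
```

```text
8.9833 [ 497.04450885 -126.95665788  252.30819813] [ 0.43162255  0.79425087 -0.05521332]
(array([ 316,   65,   65,   69, 3493], dtype=int32), array([525.58588238, -19.37496007,  87.        ]))
```

View pics/w9.png

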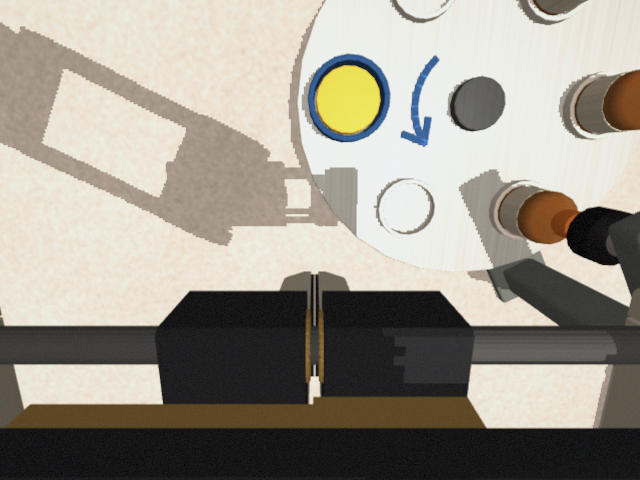

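View pics/s9.png

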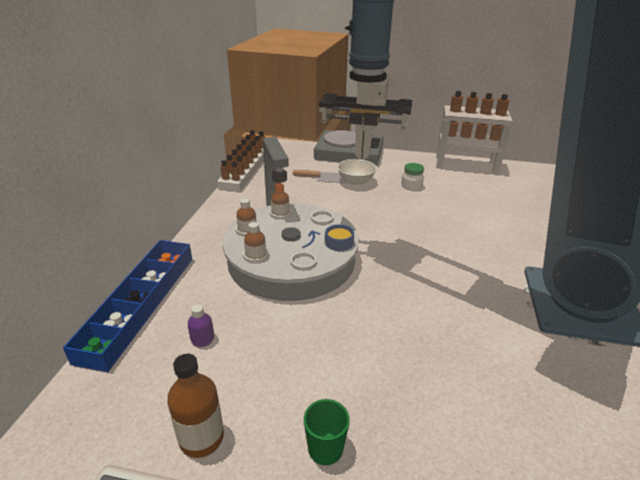

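View pics/c9.png

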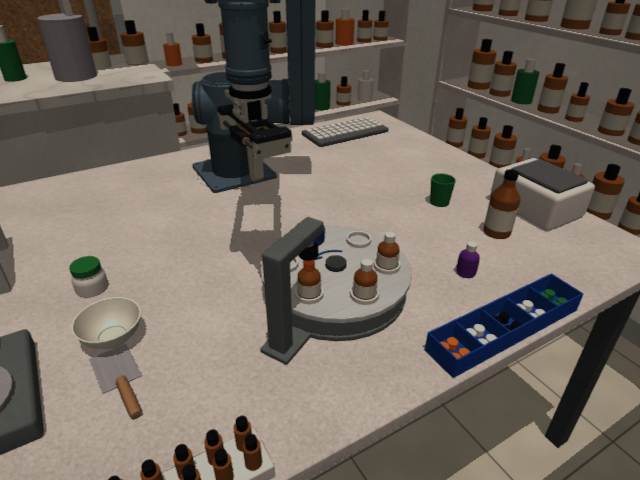

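The orange-capped bottle is under the capping head (side view 280,200). All three bottles stand in their rings, and the other things on the bench are where they were.

Run:
```python
from rig import robot
print(robot.sign_off())
```

```text
the job is handed in; nothing more can be done
None
```

The bottle with the orange cap is now under the capping head, and the job is handed in at about 9 s on the robot's clock.

I pressed the plunger with the closed fingertips and turned the dial about 20° anticlockwise. Then I raised the tips clear of the button and pushed only on the cup's wall, so the plunger could spring out by itself at the next hole.

**What the last checks showed:**
- **Turn:** the cup went from about 118° to about 179° around the axis. That is one hole, within the lock's play and my measuring error of about 1°.
- **Lock:** in the wrist picture the button measured 26.1 mm in radius, the same as when it was fully out at the start. Between holes it measured 25.0 mm. With the button out, a last nudge of 1.6 mm moved the cup about 0.6°, which fits the stated play of 0.7°. I did not push harder to prove the lock.
- **Bottles and bench:** all three bottles stand upright in their rings, and the other things look unmoved.
- **Hand:** it is well clear, and the force reading is close to zero.

**Disagreement:** the fitted distance from the axis to the cup came out between 110 and 113 mm instead of 112. That is within the camera calibration error of about 2 mm.

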